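# Seat an open bourdon gauge in the holding fork

### The job

The brass pressure gauge lies open on the tiles with its bezel off, and its pointer is to be pulled next. Push the gauge gently along the tiles with the fingertips, turning it as needed, until its stem sits in the slot of the aluminium holding fork and its case is fully home against both jaws, then draw back. Do not squeeze or lift the gauge, do not touch the open dial or its pointer, and leave the other things where they are.

Things in the scene. Friction and masses are not known exactly. Their poses are not given: they have to be found in the camera images.
- gauge: Brass bourdon gauge lying on its back, dial up, about 0.5 kg: round case 100 mm across, 29 mm high, topped by a threaded rim 95 mm across up to 34.5 mm. A level stem sticks out of its side (see stem_tip). Mass and friction vary. Origin: centre of the case's underside; +x points out along the stem, +z up.
- stem_tip (a point): Outer end of the gauge's stem, on its axis, 16 mm above the tiles, 95 mm from the case centre. The stem is a wrench square 16 mm wide (heights 7 to 25 mm) out to 66 mm from the case centre, then a threaded round end 13 mm thick, its last 6 mm tapered to 6 mm.
- dial: The gauge's open white dial (88 mm across) with its black pointer and small brass hub, sunk in the case rim: dial face 30 mm, pointer and hub up to 33 mm above the case's underside, below the 34.5 mm rim. Fixed to the gauge, same origin and axes as the gauge. Not to be touched.
- fork: Aluminium holding fork bolted to the tiles, 26 mm high: two rubber-faced jaws form a right-angled V mouth, and a 26 mm wide slot, open at the top, runs back from its bottom. Origin: on the tiles in the mouth, where the case centre lies when the gauge is home. +x runs from there into the slot: the gauge goes in along +x, stem leading, parallel to x.
- slot_end (a point): Point in the slot where the stem tip lies when home: 16 mm up, x 95 mm in the fork's frame. In that frame the jaw faces run from x 58, y +-13 to x 21, y +-50 mm, the jaws' outer corners are at x 35, y +-64, the slot goes from x 58 to 113, the block ends at x 131, y +-62 mm.
- bezel_a: Loose black bakelite dial bezel, a ring 108 mm outside, about 86 mm inside, 14 mm high, lying flat. Origin: centre of its underside. Leave alone.
- bezel_b: A second, identical black bakelite bezel. Leave alone.
- saucer: Blue enamel tea saucer, 116 mm across, 16 mm high. Origin: centre of its underside. Leave alone.
- tea_glass: Empty tulip-shaped tea glass, 54 mm across at the rim, 85 mm high, standing on the saucer. Origin: centre of its underside. Leave alone.
- jar: Small amber glass jar with a steel cap, 52 mm across, 60 mm high. Origin: centre of its underside. Leave alone.
- screwdriver: Small screwdriver with red handle, 150 mm long, lying on the tiles along its x. Leave alone.
Things that resemble listed ones, but are neither listed nor needed, are in the scene too. Leave any green look-alike of the fork alone.

How it is judged:
At the end, for the whole second after the job is handed in: The gauge lies flat and still on the tiles, its case centre within 4 mm of the fork's home point (bearing on both jaws), its stem in the slot, within 0.10 rad of the slot's direction and its tip within 12 mm of slot_end; every other loose thing is within 20 mm of where it stood (horizontal distance between gauge and fork below 0.004 m and angle between the x axis of gauge and the x axis of fork, either way round below 0.1 rad and horizontal distance between stem_tip and slot_end below 0.012 m and height (world z) of gauge below 0.003 m and angle between gauge's own z axis and vertical below 0.05 rad and linear speed of gauge below 0.01 m/s and distance of each of bezel_a, bezel_b, saucer, tea_glass, jar, screwdriver from where it was at the start of the episode below 0.02 m); the robot touches nothing.
It fails at once if the gauge is lifted or tipped (underside more than 8 mm up or more than 0.12 rad of tilt) (height (world z) of gauge above 0.008 m or angle between gauge's own z axis and vertical above 0.12 rad).
It fails at once if the gauge is squeezed or shoved hard: more than 30 N between fingers and gauge (contact force between the fingers and gauge above 30 N).
It fails at once if the robot touches the open dial or pointer (contact force between any of the fingers, the arm and dial above 0.2 N).
It fails at once if another loose thing is moved more than 20 mm or tipped (distance of any of bezel_a, bezel_b, saucer, tea_glass, jar, screwdriver from where it was at the start of the episode above 0.02 m or angle between any of tea_glass, jar's own z axis and vertical above 0.4 rad).
It also fails if it takes over 64 s, if anything falls off the work surface, if the arm or the gripper's body presses on something with over 40 N, if the wrist force passes 120 N, or if a joint passes its speed limit or range.

### The arm

A 7-joint arm with a two-finger parallel gripper is mounted at the origin on the work surface. World frame = base frame: x ahead of the robot, y to its left, z up, the work surface at z = 0. Lengths are in m, angles in rad, forces in N, time in s.
With the tool pointing down it reaches from about 0.4 to 0.85 m from the base axis. Payload 4.5 kg.
Tool frame: the origin (TCP) lies at the very end of the fingers, on their centre line; the grasp point (between the pads) lies 19 mm behind it (r.tcp_to_grasp is the distance from the TCP to the grasp point, in m); z points along the fingers, y is the line along which they close (so a half turn about z gives the same grasp; the last joint's range is limited). The gripper opens to 85 mm and grips with 20 to 120 N. Pads are 22 mm wide; open, the fingers measure 114 mm over their backs; the gripper's body (76 mm by 85 mm) begins 54 mm behind the grasp point. The pads swing forward as they close: fully open they stand 13 mm farther back than shut.
Start: joints at [1.244, 0.689, -0.195, 1.565, 0.157, 0.902, -0.215], TCP at [0.221, -0.585, 0.231] pointing down, gripper open.
Joint ranges: [-3.01, 3.01], [-0.46, 2.08], [-1.47, 1.51], [0.13, 2.56], [-1, 4.14], [0.04, 2.09], [-2.66, 2.66]. Speed limits (rad/s): [2.57, 2.57, 3.14, 3.14, 3.14, 3.14, 3.14].

### API

Orientations are given as a 3x3 rotation matrix whose columns are the frame's x, y, z axes.
In Python, from rig import r gives the robot as it stands.
- The arm moves only by the tool apply_moves, never from a script. Its argument "steps" is one flat list of numbers, 7 for each row, row after row: the opening, from -1 (shut) to 1 (fully open), then the shift along the tool's x, y, z as a fraction of full scale, then the turn, a rotation vector about the tool's x, y, z as a fraction of full scale. A call has exactly 8 rows; each row shifts and turns the commanded pose from where the row before left it, along the tool's axes as they then stand; what a row does not reach is not made up. Full scale, the value 1, is 0.4 m for a shift and 6 degrees for a turn. A row lasts 1/10 s, in which the tool goes at most 50 mm and 8.59 degrees, less where a joint would pass 70% of its speed; a pose out of reach is approached as far as the arm can. A call with a number of a shift or a turn outside -1 to 1 is refused whole. A call with a gripper value outside its range is refused whole. The fingers move at their own pace and stop on an object; "force" is the grip in N (left out, the last holds). Time passes only in rows, so rows that do not move let the fingers close, or fill a call up. It gives the time, the measured TCP pose, the force, the opening and the grip force at its end, in the units of the state.
- r.observe(): the state, without advancing time (a new reading comes with each control period).
- r.capture(name): name is "scene" or "top"; returns the picture (480x640x3 uint8, blue, green, red); there is no depth.
- r.camera_model(name): a dict with "intrinsics" (3x3 intrinsics, pixels), "extrinsics" (4x4, takes a point from world to camera coordinates). Camera axes: x right, y up, looking along -z (the intrinsics and any distortion apply to the point x, -y, -z); pixel columns grow to the right and rows downward; lengths in m; the calibration is good to about 2 mm. A picture is of the moment at which its call begins. camera_model takes no time and is no camera call.
- r.close_job(): hands the job in; it is judged then, once.
The state is a dict: "time": time; "joint_positions": joint angles; "qd": joint speeds; "joint_efforts": joint torques, N m; "position": TCP position; "eef_rot": TCP orientation; "wrist_force": force on the tool from outside, world axes, zero at the start; "wrist_torque": the same for the moment, N m; "grip_width": finger opening in m; "grip_force": force on a finger pad.
Only numpy, scipy, OpenCV 4.12 (cv2) and the standard library are available. Lean on these libraries where they do the work, as an engineer would, in place of code of your own. Each camera call takes 0.05 s, during which the arm holds its last target. There are 200 camera calls.

## Working session

There is one attempt and no reset: what is moved stays moved. The work goes in short steps, Python scripts to look and compute and a tool call to move; the robot and the scene stay as the last step left them, time stands still between calls to the robot, and variables do not carry over. Pictures are saved under pics/ and viewed, at most 10 in all, crops included, and the job is handed in when it is done.

Besides the shell and the picture viewer there is one more tool, called as name(argument=value, ...) on one line, values as JSON. apply_moves: Moves the arm, as the interface text tells. Its arguments: {"type":"object","properties":{"steps":{"type":"array"},"force":{"type":"number"}},"required":["steps"]}

```bash
ls; mkdir -p pics
python3 - <<'E'
from rig import r
import cv2,numpy as np
for n in("scene","top"):
    im=r.capture(n); cv2.imwrite(f"pics/{n}0.png",im)
    m=r.camera_model(n); print(n,np.round(m["intrinsics"],1).tolist(),np.round(m["extrinsics"],4).tolist(),[k for k in m])
o=r.observe(); print(o["position"],np.round(o["eef_rot"],3).tolist(),o["time"],o["grip_width"])
E
```

```text
pics
scene [[460.5, 0.0, 328.7], [0.0, 460.5, 231.9], [0.0, 0.0, 1.0]] [[0.3933, 0.9193, 0.0099, -0.3073], [-0.6619, 0.2757, 0.6971, 0.3171], [0.6381, -0.2808, 0.7169, -1.3178], [0.0, 0.0, 0.0, 1.0]] ['intrinsics', 'extrinsics']
top [[616.0, 0.0, 317.0], [0.0, 616.0, 240.1], [0.0, 0.0, 1.0]] [[0.0286, -0.9996, 0.0058, 0.0569], [0.9962, 0.029, 0.0819, -0.5426], [-0.082, 0.0035, 0.9966, -1.1856], [0.0, 0.0, 0.0, 1.0]] ['intrinsics', 'extrinsics']
[ 0.2204002  -0.5842453   0.23055216] [[0.936, 0.353, -0.001], [0.353, -0.936, 0.001], [-0.0, -0.002, -1.0]] 0.1 0.08515715495917063
```

View pics/top0.png

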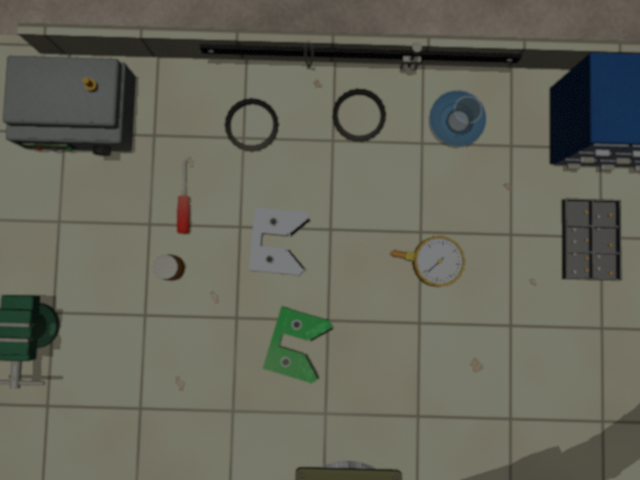

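View pics/scene0.png

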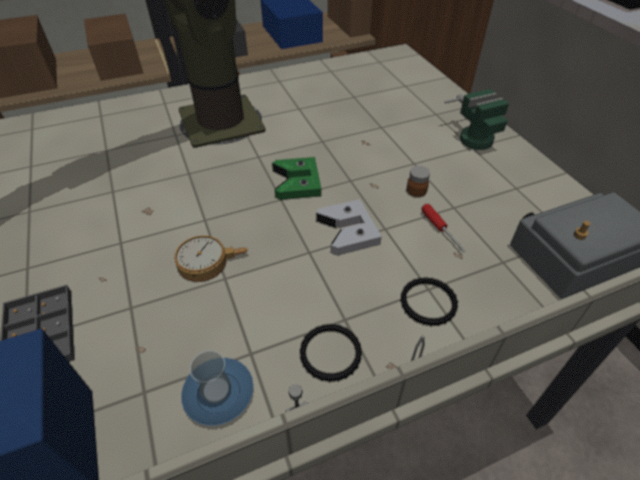

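The top view shows the gauge at (438,261) with its stem tip at (393,253) pointing left. The aluminium fork is at (278,242) with its mouth to the right, and the green look-alike is at (298,345). The scene view shows the same things, with the gauge at (202,257) and the fork at (350,225).

```bash
cat > h.py <<'E'
from rig import r
import cv2,numpy as np
def cast(n,px,z):
    m=r.camera_model(n);K=m["intrinsics"];E=np.array(m["extrinsics"]);R=E[:3,:3];c=-R.T@E[:3,3]
    px=np.atleast_2d(np.array(px,float));d=np.c_[px,np.ones(len(px))]@np.linalg.inv(K).T
    d=(d*[1,-1,-1])@R
    return c+d*((z-c[2])/d[:,2])[:,None]
def ray(n,px):
    a=cast(n,px,0)[0];b=cast(n,px,.1)[0];return a,(b-a)/np.linalg.norm(b-a)
def tri(p1,p2):
    a,u=ray("top",p1);b,v=ray("scene",p2)
    s=np.linalg.lstsq(np.c_[u,-v],b-a,rcond=None)[0]
    return (a+s[0]*u+b+s[1]*v)/2,np.linalg.norm(a+s[0]*u-b-s[1]*v)
def big(m,roi):
    M=np.zeros_like(m);x0,y0,x1,y1=roi;M[y0:y1,x0:x1]=m[y0:y1,x0:x1]
    return max(cv2.findContours(M,cv2.RETR_EXTERNAL,cv2.CHAIN_APPROX_NONE)[0],key=cv2.contourArea)
def gauge(im,n,roi):
    h=cv2.cvtColor(im,cv2.COLOR_BGR2HSV)
    return big(cv2.inRange(h,(5,110,60),(28,255,255)),roi)
E
python3 - <<'E'
from h import *
vis=[]
for n,rg,rf in(("top",(380,220,480,300),(240,195,320,285)),("scene",(165,225,255,290),(310,195,390,260))):
    im=cv2.imread(f"pics/{n}0.png");h=cv2.cvtColor(im,cv2.COLOR_BGR2HSV)
    c=gauge(im,n,rg);print(n,"gauge area",cv2.contourArea(c),cv2.boundingRect(c))
    f=cv2.inRange(h,(105,0,105),(179,60,255)) 
    print([im[p[1],p[0]].tolist()+h[p[1],p[0]].tolist() for p in([(262,220),(400,253),(270,160)] if n=="top" else [(340,215),(345,240),(300,260)])])
    fc=big(f,rf);print("fork",cv2.contourArea(fc),cv2.approxPolyDP(fc,2.0,True)[:,0].tolist())
    v=im.copy();cv2.drawContours(v,[c],-1,(255,0,255),1);cv2.drawContours(v,[fc],-1,(0,0,255),1)
    x0,y0,x1,y1=(240,190,485,300) if n=="top" else(160,190,390,290)
    vis.append(cv2.resize(v[y0:y1,x0:x1],(800,290),interpolation=cv2.INTER_NEAREST))
cv2.imwrite("pics/v1.png",np.vstack(vis))
E
```

```text
top gauge area 2083.5 (391, 236, 74, 50)
[[123, 121, 119, 105, 8, 123], [38, 83, 112, 18, 168, 112], [105, 120, 119, 32, 32, 120]]
fork 1916.0 [[257, 209], [257, 226], [254, 228], [251, 250], [254, 254], [251, 255], [250, 269], [254, 267], [299, 273], [302, 269], [287, 251], [259, 246], [258, 234], [263, 230], [287, 233], [305, 219], [305, 215], [280, 211], [279, 214], [272, 210], [270, 213]]
scene gauge area 542.0 (175, 243, 72, 38)
[[151, 146, 144, 111, 12, 151], [151, 147, 145, 110, 10, 151], [125, 138, 143, 22, 32, 143]]
fork 1244.5 [[359, 201], [318, 210], [319, 213], [337, 219], [360, 215], [364, 221], [356, 227], [355, 225], [344, 228], [333, 246], [340, 247], [380, 236]]
```

View pics/v1.png

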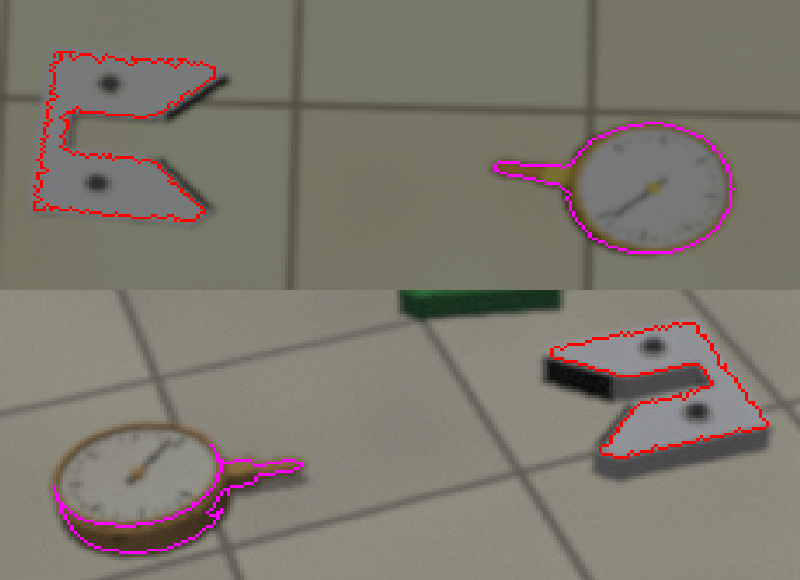

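The masks trace the fork's top face and the gauge outline well in both views. Next I fit lines and a circle to them.

```bash
cat >> h.py <<'E'
def fork_pose():
    im=cv2.imread("pics/top0.png");h=cv2.cvtColor(im,cv2.COLOR_BGR2HSV)
    P=cast("top",big(cv2.inRange(h,(105,0,105),(179,60,255)),(240,195,320,285))[:,0],.026)[:,:2]
    o=np.array([0,0.]);th=None
    c,s,a=cv2.minAreaRect(P.astype(np.float32)); 
    # initial: axis roughly +y world
    th=np.pi/2
    for k in range(6):
        e=np.array([np.cos(th),np.sin(th)]);nn=np.array([-e[1],e[0]])
        u=P@e;v=P@nn
        mid=(u>u.max()-.085)&(u<u.max()-.012)
        v0=(v.max()+v.min())/2
        L=[]
        for sg in(1,-1):
            q=P[mid&(sg*(v-v0)>.055)];vx,vy,x,y=cv2.fitLine(q.astype(np.float32),cv2.DIST_HUBER,0,.01,.01).ravel()
            d=np.array([vx,vy])*np.sign(vx*e[0]+vy*e[1]);L.append((d,np.array([x,y])))
        d=L[0][0]+L[1][0];th=np.arctan2(d[1],d[0])
    e=np.array([np.cos(th),np.sin(th)]);nn=np.array([-e[1],e[0]])
    u=P@e;v=P@nn;vs=[l[1]@nn for l in L];v0=np.mean(vs)
    ub=np.median(u[(u>u.max()-.008)&(abs(v-v0)<.05)])
    sl=(abs(v-v0)<.02)&(u<ub-.03)&(u>ub-.07)
    slot=[np.median(v[sl&(v>v0)]),np.median(v[sl&(v<v0)])]
    return e*(ub-.131)+nn*v0,th,dict(width=abs(vs[0]-vs[1]),slotmid=np.mean(slot)-v0,slotw=slot[0]-slot[1],angs=[np.arctan2(l[0][1],l[0][0]) for l in L],len=ub-u.min())
def gauge_pose(im,roi,zc=.029):
    c=gauge(im,"top",roi)[:,0]
    P=cast("top",c,zc)[:,:2]
    ctr,rad=cv2.minEnclosingCircle(P.astype(np.float32));ctr=np.array(ctr)
    M=np.zeros(im.shape[:2],np.uint8);cv2.drawContours(M,[c[:,None]],-1,255,-1)
    K=cv2.getStructuringElement(cv2.MORPH_ELLIPSE,(21,21));D=cv2.morphologyEx(M,cv2.MORPH_OPEN,K)
    ctr=None;dc=big(D,(0,0,640,480))[:,0]
    Q=cast("top",dc,zc)[:,:2];A=np.c_[2*Q,np.ones(len(Q))]
    for k in range(4):
        s=np.linalg.lstsq(A,(Q**2).sum(1),rcond=None)[0];ctr=s[:2];R=np.sqrt(s[2]+ctr@ctr)
        g=abs(np.linalg.norm(Q-ctr,axis=1)-R)<.003;Q,A=Q[g],A[g]
    Y,X=np.nonzero(M);S=cast("top",np.c_[X,Y],.016)[:,:2];S=S[np.linalg.norm(S-ctr,axis=1)>.058]
    t=S.mean(0)-ctr;return ctr,np.arctan2(t[1],t[0]),R,np.linalg.norm(S-ctr,axis=1).max()
E
python3 - <<'E'
from h import *
o,th,i=fork_pose();print("fork",o.round(4),th.round(4),i)
im=cv2.imread("pics/top0.png")
print("gauge",gauge_pose(im,(380,220,480,300)))
for a,b in(((257,209),(380,236)),((250,269),(359,201)),((391,252.5),(246.5,251)),((440,260.5),(199,256.5)),((287,233),(344,228)),((302,272),(318,211))):
    p,e=tri(a,b);print(a,p.round(4),round(e,4))
for n,z,p in(("jar",.06,(169,267)),("saucer",.016,(458,118)),("bezA",.014,(359,115)),("green tip",.026,(332,325)),("green tip",.026,(318,381))):print(n,cast("top",p,z)[0].round(3))
E
```

```text
fork [0.531  0.0661] 1.5091 {'width': np.float64(0.11584361227025763), 'slotmid': np.float64(0.00018480214391924932), 'slotw': np.float64(0.03191843714123943), 'angs': [np.float64(1.5007172847945804), np.float64(1.5175403346513945)], 'len': np.float64(0.1001064444282651)}
gauge (array([ 0.50663416, -0.16440143]), np.float64(1.4116019039738315), np.float64(0.04851726981088952), np.float64(0.0919746261467514))
(257, 209) [0.599  0.1937 0.0246] 0.0034
(250, 269) [0.4807 0.2026 0.0225] 0.002
(391, 252.5) [ 0.5212 -0.0742  0.0124] 0.0001
(440, 260.5) [ 0.5077 -0.1686  0.0225] 0.001
(287, 233) [0.5526 0.1322 0.0293] 0.0015
(302, 272) [0.4779 0.1017 0.0251] 0.0037
jar [0.478 0.351 0.06 ]
saucer [ 0.795 -0.203  0.016]
bezA [ 0.796 -0.004  0.014]
green tip [0.377 0.039 0.026]
green tip [0.269 0.063 0.026]
```

apply_moves(steps=[0.18,0,0,0,0,0,-1,0.18,0,0,0,0,0,-1,0.18,0,0,0,0,0,-1,0.18,0,0,0,0,0,-1,0.18,0,0,0,0,0,-1,0.18,0,0,0,0,0,-1,0.18,0,0,0,0,0,-1,0.18,0,0,0,0,0,-1], force=40)

```text
time: 0.9
position: [0.2204, -0.5845, 0.2308]
eef_rot: [[0.36, 0.933, -0.001], [0.933, -0.36, 0.001], [0.001, -0.001, -1.0]]
wrist_force: [-0.4, -0.8, 0.3]
grip_width: 0.0505
grip_force: 0.0
```

apply_moves(steps=[0.18,0,0,0,0,0,-1,0.18,0,0,0,0,0,-1,0.18,0,0,0,0,0,-0.516,0.18,0.09,0.06,0,0,0,0,0.18,0.09,0.06,0,0,0,0,0.18,0.09,0.06,0,0,0,0,0.18,0.09,0.06,0,0,0,0,0.18,0.09,0.06,0,0,0,0])

```text
time: 1.7
position: [0.3601, -0.4174, 0.231]
eef_rot: [[0.109, 0.994, -0.0], [0.994, -0.109, 0.0], [0.0, -0.0, -1.0]]
wrist_force: [0.9, -0.6, -1.0]
grip_width: 0.0501
grip_force: 0.0
```

apply_moves(steps=[0.18,0.09,0.06,0,0,0,0,0.18,0.09,0.06,0,0,0,0,0.18,0.09,0.06,0,0,0,0,0.18,0.09,0.06,0,0,0,0,0.18,0.09,0.06,0,0,0,0,0.18,0,0,0,0,0,0,0.18,0,0,0,0,0,0,0.18,0,0,0,0,0,0])

```text
time: 2.5
position: [0.4971, -0.2543, 0.2308]
eef_rot: [[0.11, 0.994, -0.002], [0.994, -0.11, -0.001], [-0.001, -0.002, -1.0]]
wrist_force: [0.0, -0.2, -0.4]
grip_width: 0.0502
grip_force: 0.0
```

apply_moves(steps=[0.18,0,0,0.1,0,0,0,0.18,0,0,0.1,0,0,0,0.18,0,0,0.1,0,0,0,0.18,0,0,0.1,0,0,0,0.18,0,0,0.1,0,0,0,0.18,0,0,0.025,0,0,0,0.18,0,0,0.025,0,0,0,0.18,0,0,0,0,0,0])

```text
time: 3.3
position: [0.4982, -0.2537, 0.0115]
eef_rot: [[0.11, 0.994, 0.0], [0.994, -0.11, -0.0], [-0.0, 0.0, -1.0]]
wrist_force: [0.2, -0.2, -0.1]
grip_width: 0.0504
grip_force: 0.0
```

Run:
```python
from h import *
im=r.capture("top");cv2.imwrite("pics/t1.png",im);s=r.capture("scene");cv2.imwrite("pics/s1.png",s)
print(gauge_pose(im,(380,220,480,300)),r.observe()["position"])
cv2.imwrite("pics/v2.png",np.hstack([cv2.resize(im[190:340,380:530],(400,400)),cv2.resize(s[180:330,100:250],(400,400))]))
```

```text
Traceback (most recent call last):
  File "h.py", line 49, in gauge_pose
    ctr=None;dc=big(D,(0,0,640,480))[:,0]
                ~~~^^^^^^^^^^^^^^^^^
  File "h.py", line 16, in big
    return max(cv2.findContours(M,cv2.RETR_EXTERNAL,cv2.CHAIN_APPROX_NONE)[0],key=cv2.contourArea)
ValueError: max() iterable argument is empty
```

Run:
```python
from h import *
im=cv2.imread("pics/t1.png");s=cv2.imread("pics/s1.png")
cv2.imwrite("pics/v2.png",np.hstack([cv2.resize(im[170:350,360:540],(400,400)),cv2.resize(s[160:320,90:250],(400,400))]))
```

```text
(no output)
```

View pics/v2.png

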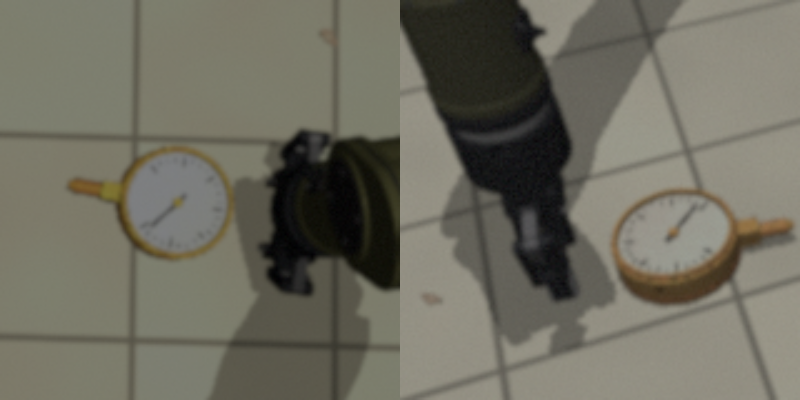

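The gauge is untouched, at crop (176,203), and the shut-in fingers stand behind it on the push line. The mask was broken by shadow, so I'll loosen it. I approach slowly to contact.

apply_moves(steps=[0.18,0.025,0,0,0,0,0,0.18,0.025,0,0,0,0,0,0.18,0.01,0,0,0,0,0,0.18,0.0075,0,0,0,0,0,0.18,0.0075,0,0,0,0,0,0.18,0.0075,0,0,0,0,0,0.18,0.0075,0,0,0,0,0,0.18,0.0075,0,0,0,0,0])

```text
time: 4.2
position: [0.5021, -0.2162, 0.0113]
eef_rot: [[0.111, 0.994, -0.001], [0.994, -0.111, -0.003], [-0.003, -0.0, -1.0]]
wrist_force: [-0.1, -4.4, -0.6]
grip_width: 0.0506
grip_force: 1.8
```

apply_moves(steps=[0.18,0.01,0,0,0,0,0,0.18,0.01,0,0,0,0,0,0.18,0.01,0,0,0,0,0,0.18,0.01,0,0,0,0,0,0.18,0.01,0,0,0,0,0,0.18,0.01,0,0,0,0,0,0.18,0.01,0,0,0,0,0,0.18,0.01,0,0,0,0,0])

```text
time: 5.0
position: [0.506, -0.182, 0.0113]
eef_rot: [[0.108, 0.994, -0.0], [0.994, -0.108, -0.0], [-0.0, -0.0, -1.0]]
wrist_force: [-0.8, -3.6, 1.2]
grip_width: 0.0503
grip_force: 1.8
```

```bash
sed -i 's/    return big(cv2.inRange(h,(5,110,60),(28,255,255)),roi)/    return big(cv2.morphologyEx(cv2.inRange(h,(5,95,40),(30,255,255)),cv2.MORPH_CLOSE,np.ones((5,5),np.uint8)),roi)/' h.py
cat > look.py <<'E'
from h import *
import sys
im=r.capture("top");cv2.imwrite(f"pics/t{sys.argv[1]}.png",im);o=r.observe()
ref=gauge_pose(cv2.imread("pics/top0.png"),(380,220,480,300))
roi=tuple(int(v) for v in sys.argv[2].split(","))
g=gauge_pose(im,roi);print("ref",ref,"\nnow",g)
f,th,_=fork_pose();th=1.505;f=f+.002*np.array([np.cos(th),np.sin(th)])
e=np.array([np.cos(th),np.sin(th)]);n=np.array([-e[1],e[0]])
d=g[0]-f;print("gauge in fork: x %.4f y %.4f ang %.4f"%(d@e,d@n,g[1]-th))
t=o["position"][:2];R=np.array(o["eef_rot"]);d=g[0]-t;print("centre in tool x %.4f y %.4f yaw %.4f"%(d@R[:2,0],d@R[:2,1],np.arctan2(R[1,0],R[0,0])),o["position"].round(4),np.round(o["wrist_force"],1),o["time"])
E
python3 look.py 2 340,215,480,300
```

```text
Traceback (most recent call last):
  File "look.py", line 6, in <module>
    g=gauge_pose(im,roi);print("ref",ref,"\nnow",g)
  File "h.py", line 49, in gauge_pose
    ctr=None;dc=big(D,(0,0,640,480))[:,0]
                ~~~^^^^^^^^^^^^^^^^^
  File "h.py", line 16, in big
    return max(cv2.findContours(M,cv2.RETR_EXTERNAL,cv2.CHAIN_APPROX_NONE)[0],key=cv2.contourArea)
ValueError: max() iterable argument is empty
```

```bash
cat >> h.py <<'E'
from scipy.optimize import least_squares
def gauge_pose(im,roi,c0):
    h=cv2.cvtColor(im,cv2.COLOR_BGR2HSV);m=cv2.inRange(h,(5,95,40),(30,255,255));M=np.zeros_like(m);x0,y0,x1,y1=roi;M[y0:y1,x0:x1]=m[y0:y1,x0:x1]
    Y,X=np.nonzero(M);px=np.c_[X,Y]
    P=cast("top",px,.032)[:,:2];c=np.array(c0)
    for k,w in enumerate((.012,.006,.005,.005)):
        rr=np.linalg.norm(P-c,axis=1);Q=P[abs(rr-.0465)<w]
        c=least_squares(lambda p:np.linalg.norm(Q-p,axis=1)-.0465,c,loss="soft_l1",f_scale=.001).x
    S=cast("top",px,.016)[:,:2];d=np.linalg.norm(S-c,axis=1);S=S[(d>.060)&(d<.1)]
    t=S.mean(0)-c;return c,np.arctan2(t[1],t[0]),np.median(np.linalg.norm(Q-c,axis=1)),d[d<.1].max(),len(Q)
E
sed -i 's/(380,220,480,300))/(380,220,480,300),(.507,-.1645))/; s/g=gauge_pose(im,roi)/R=np.array(o["eef_rot"]);g=gauge_pose(im,roi,o["position"][:2]+.054*R[:2,0])/' look.py
python3 look.py 2 340,215,480,300
```

```text
ref (array([ 0.50656735, -0.16481475]), np.float64(1.4133806202326327), np.float64(0.04741029597162905), np.float64(0.0923932934015558), 391) 
now (array([ 0.51082495, -0.12621325]), np.float64(1.4163940430219095), np.float64(0.04742792696751037), np.float64(0.0930142401588156), 374)
gauge in fork: x -0.1952 y 0.0075 ang -0.0886
centre in tool x 0.0549 y -0.0013 yaw 1.4635 [ 0.5062 -0.181   0.0113] [-0.7 -1.8 -0.1] 5.1
```

apply_moves(steps=[0.18,0.0125,0.0018,0,0,0,-0.035,0.18,0.0125,0.0018,0,0,0,-0.035,0.18,0.0125,0.0018,0,0,0,-0.035,0.18,0.0125,0.0018,0,0,0,-0.035,0.18,0.0125,0.0018,0,0,0,-0.035,0.18,0.0125,0.0018,0,0,0,-0.035,0.18,0.0125,0.0018,0,0,0,-0.035,0.18,0.0125,0.0018,0,0,0,-0.035])

```text
time: 5.9
position: [0.5156, -0.1427, 0.0113]
eef_rot: [[0.079, 0.997, -0.0], [0.997, -0.079, -0.0], [-0.0, -0.0, -1.0]]
wrist_force: [-0.4, -4.6, 0.5]
grip_width: 0.0502
grip_force: 1.8
```

```bash
python3 look.py 3 320,215,470,300
```

```text
ref (array([ 0.50656735, -0.16481475]), np.float64(1.4133806202326327), np.float64(0.04741029597162905), np.float64(0.0923932934015558), 391) 
now (array([ 0.51846525, -0.08809351]), np.float64(1.2431017374456517), np.float64(0.04742463374417288), np.float64(0.09963743018665264), 340)
gauge in fork: x -0.1567 y 0.0024 ang -0.2619
centre in tool x 0.0531 y -0.0017 yaw 1.4934 [ 0.5161 -0.1412  0.0113] [-0.3 -3.  -0.2] 5.95
```

Run:
```python
from h import *
im=cv2.imread("pics/t3.png");h=cv2.cvtColor(im,cv2.COLOR_BGR2HSV);m=cv2.inRange(h,(5,95,40),(30,255,255))
v=im.copy();v[m>0]=(255,0,255)
cv2.imwrite("pics/v3.png",np.hstack([cv2.resize(a[190:310,310:450],(400,343)) for a in(im,v)]))
```

```text
(no output)
```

View pics/v3.png

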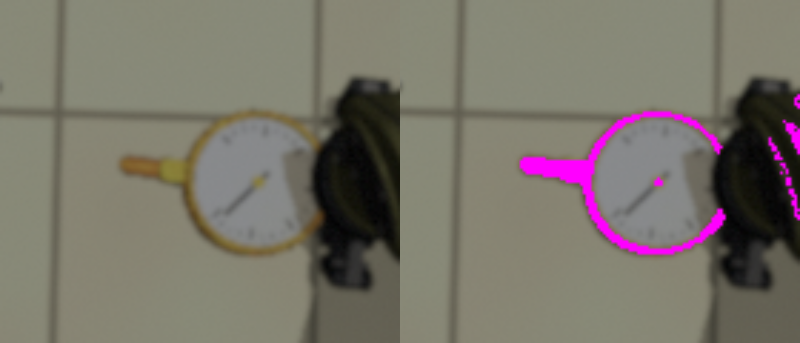

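The stem still points left, with its tip at crop (124,165). Arm pixels at the right edge polluted the angle, so I'll restrict the stem points to the front side.

```bash
sed -i 's/S=S\[(d>.060)&(d<.1)\]/S=S[(d>.060)\&(d<.1)\&(S[:,1]>c[1]+.045)]/' h.py; python3 look.py 4 320,215,470,300
```

```text
ref (array([ 0.50656735, -0.16481475]), np.float64(1.4133806202326327), np.float64(0.04741029597162905), np.float64(0.0923932934015558), 391) 
now (array([ 0.51879166, -0.08676348]), np.float64(1.4462270290151926), np.float64(0.04742144754604932), np.float64(0.09911134531278873), 342)
gauge in fork: x -0.1553 y 0.0022 ang -0.0588
centre in tool x 0.0546 y -0.0015 yaw 1.4933 [ 0.516  -0.1413  0.0113] [-0.  -0.7 -0.3] 6.0
```

apply_moves(steps=[0.18,0.0125,0.0011,0,0,0,-0.035,0.18,0.0125,0.0011,0,0,0,-0.035,0.18,0.0125,0.0011,0,0,0,-0.035,0.18,0.0125,0.0011,0,0,0,-0.035,0.18,0.0125,0.0011,0,0,0,-0.035,0.18,0.0125,0.0011,0,0,0,-0.035,0.18,0.0125,0.0011,0,0,0,-0.035,0.18,0.0125,0.0011,0,0,0,-0.035])

```text
time: 6.8
position: [0.5218, -0.103, 0.0113]
eef_rot: [[0.05, 0.999, -0.0], [0.999, -0.05, -0.0], [-0.0, -0.0, -1.0]]
wrist_force: [0.0, -4.0, 0.0]
grip_width: 0.0507
grip_force: 1.9
```

apply_moves(steps=[0.18,0.0125,0.0011,0,0,0,-0.035,0.18,0.0125,0.0011,0,0,0,-0.035,0.18,0.0125,0.0011,0,0,0,-0.035,0.18,0.0125,0.0011,0,0,0,-0.035,0.18,0.01,0.0011,0,0,0,-0.035,0.18,0.01,0.0011,0,0,0,-0.035,0.18,0.01,0.0011,0,0,0,-0.035,0.18,0.01,0.0011,0,0,0,-0.035])

```text
time: 7.6
position: [0.5266, -0.0674, 0.0113]
eef_rot: [[0.021, 1.0, -0.0], [1.0, -0.021, -0.0], [-0.0, -0.0, -1.0]]
wrist_force: [0.3, -3.8, 0.0]
grip_width: 0.0504
grip_force: 1.9
```

```bash
python3 look.py 5 270,205,430,300
```

```text
ref (array([ 0.50656735, -0.16481475]), np.float64(1.4133806202326327), np.float64(0.04741029597162905), np.float64(0.0923932934015558), 391) 
now (array([ 0.52619917, -0.01294581]), np.float64(1.498460161576517), np.float64(0.0472058206465486), np.float64(0.09982259388834612), 292)
gauge in fork: x -0.0812 y -0.0004 ang -0.0065
centre in tool x 0.0532 y -0.0017 yaw 1.5515 [ 0.5269 -0.0662  0.0113] [-1.9 -2.9  0.3] 7.65
```

apply_moves(steps=[0.18,0.0125,0.0006,0,0,0,0,0.18,0.0125,0.0006,0,0,0,0,0.18,0.0125,0.0006,0,0,0,0,0.18,0.0125,0.0006,0,0,0,0,0.18,0.0125,0.0006,0,0,0,0,0.18,0.0125,0.0006,0,0,0,0,0.18,0.0125,0.0006,0,0,0,0,0.18,0.0125,0.0006,0,0,0,0])

```text
time: 8.45
position: [0.5294, -0.0273, 0.0113]
eef_rot: [[0.021, 1.0, -0.0], [1.0, -0.021, -0.0], [-0.0, -0.0, -1.0]]
wrist_force: [-0.5, -4.2, -1.1]
grip_width: 0.0501
grip_force: 1.9
```

```bash
python3 look.py 6 250,205,410,300
python3 - <<'E'
import cv2
cv2.imwrite("pics/v4.png",cv2.resize(cv2.imread("pics/t6.png")[190:300,240:400],(800,550)))
E
```

```text
ref (array([ 0.50656735, -0.16481475]), np.float64(1.4133806202326327), np.float64(0.04741029597162905), np.float64(0.0923932934015558), 391) 
now (array([0.52900849, 0.02694723]), np.float64(1.5020990422284746), np.float64(0.0472694021917508), np.float64(0.09970022264000682), 304)
gauge in fork: x -0.0412 y -0.0005 ang -0.0029
centre in tool x 0.0527 y -0.0016 yaw 1.5515 [ 0.5296 -0.0257  0.0113] [-1.1 -2.1  0. ] 8.5
```

View pics/v4.png

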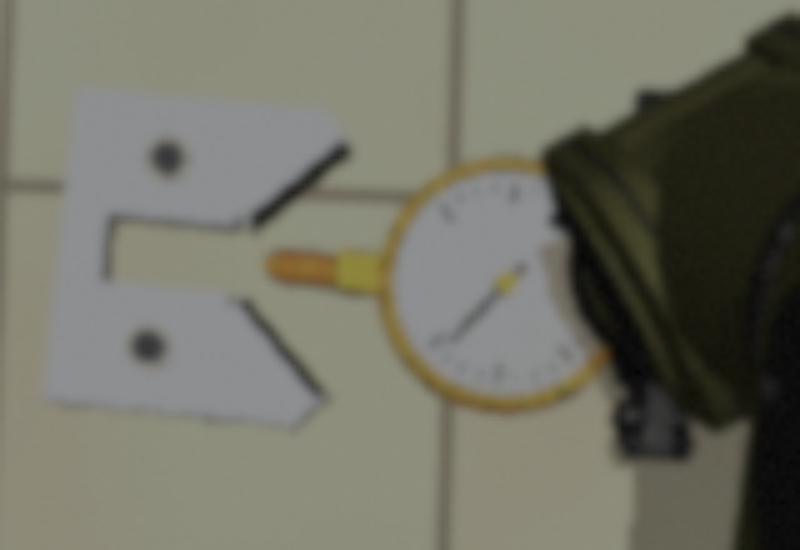

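The stem tip at crop (268,266) is at the slot mouth and lined up with the slot centre. About 41 mm remain.

apply_moves(steps=[0.18,0.0125,0.0006,0,0,0,0,0.18,0.0125,0.0006,0,0,0,0,0.18,0.0125,0.0006,0,0,0,0,0.18,0.0125,0.0006,0,0,0,0,0.18,0.0125,0.0006,0,0,0,0,0.18,0.01,0.0005,0,0,0,0,0.18,0.005,0.0002,0,0,0,0,0.18,0.005,0.0002,0,0,0,0])

```text
time: 9.3
position: [0.5316, 0.0054, 0.0113]
eef_rot: [[0.021, 1.0, -0.0], [1.0, -0.021, -0.0], [-0.0, -0.0, -1.0]]
wrist_force: [-0.4, -4.2, 0.1]
grip_width: 0.0503
grip_force: 2.0
```

```bash
python3 look.py 7 250,205,390,300
```

```text
ref (array([ 0.50656735, -0.16481475]), np.float64(1.4133806202326327), np.float64(0.04741029597162905), np.float64(0.0923932934015558), 391) 
now (array([0.53046408, 0.06041844]), np.float64(1.4896971309442633), np.float64(0.04639212873179106), np.float64(0.09968740564294609), 322)
gauge in fork: x -0.0077 y 0.0002 ang -0.0153
centre in tool x 0.0546 y -0.0023 yaw 1.5504 [0.5317 0.0058 0.0113] [-0.8 -3.9  0.5] 9.35
```

apply_moves(steps=[0.18,0.0018,0.0001,0,0,0,0,0.18,0.0018,0.0001,0,0,0,0,0.18,0.0018,0.0001,0,0,0,0,0.18,0.0018,0.0001,0,0,0,0,0.18,0.0018,0.0001,0,0,0,0,0.18,0.0018,0.0001,0,0,0,0,0.18,0.0018,0.0001,0,0,0,0,0.18,0.0018,0.0001,0,0,0,0])

```text
time: 10.15
position: [0.5321, 0.0112, 0.0113]
eef_rot: [[0.021, 1.0, 0.0], [1.0, -0.021, -0.0], [-0.0, 0.0, -1.0]]
wrist_force: [-1.1, -4.0, 0.4]
grip_width: 0.0503
grip_force: 1.9
```

apply_moves(steps=[0.18,0.0008,0,0,0,0,0,0.18,0.0008,0,0,0,0,0,0.18,0.0008,0,0,0,0,0,0.18,0.0008,0,0,0,0,0,0.18,0.0008,0,0,0,0,0,0.18,0.0008,0,0,0,0,0,0.18,0.0008,0,0,0,0,0,0.18,0,0,0,0,0,0])

```text
time: 10.95
position: [0.5322, 0.0134, 0.0113]
eef_rot: [[0.021, 1.0, 0.0], [1.0, -0.021, 0.0], [0.0, 0.0, -1.0]]
wrist_force: [-0.5, -3.2, 0.4]
grip_width: 0.0506
grip_force: 1.8
```

apply_moves(steps=[0.18,0.0008,0,0,0,0,0,0.18,0.0008,0,0,0,0,0,0.18,0.0008,0,0,0,0,0,0.18,0.0008,0,0,0,0,0,0.18,0.0008,0,0,0,0,0,0.18,0.0008,0,0,0,0,0,0.18,0,0,0,0,0,0,0.18,0,0,0,0,0,0])

```text
time: 11.75
position: [0.5322, 0.0154, 0.0113]
eef_rot: [[0.021, 1.0, 0.0], [1.0, -0.021, 0.0], [0.0, 0.0, -1.0]]
wrist_force: [-0.4, -4.1, 0.3]
grip_width: 0.0507
grip_force: 1.7
```

apply_moves(steps=[0.18,0.0008,0,0,0,0,0,0.18,0.0008,0,0,0,0,0,0.18,0.0008,0,0,0,0,0,0.18,0.0008,0,0,0,0,0,0.18,0,0,0,0,0,0,0.18,0,0,0,0,0,0,0.18,0,0,0,0,0,0,0.18,0,0,0,0,0,0])

```text
time: 12.55
position: [0.5322, 0.0162, 0.0113]
eef_rot: [[0.021, 1.0, -0.0], [1.0, -0.021, -0.0], [-0.0, -0.0, -1.0]]
wrist_force: [-0.5, -4.3, -0.2]
grip_width: 0.0502
grip_force: 2.2
```

```bash
python3 look.py 8 250,205,390,300
python3 - <<'E'
import cv2
cv2.imwrite("pics/v5.png",cv2.resize(cv2.imread("pics/t8.png")[190:300,240:400],(800,550)))
E
```

```text
ref (array([ 0.50656735, -0.16481475]), np.float64(1.4133806202326327), np.float64(0.04741029597162905), np.float64(0.0923932934015558), 391) 
now (array([0.53167435, 0.07107928]), np.float64(1.5003961533743821), np.float64(0.0469237958028514), np.float64(0.09997387575886275), 318)
gauge in fork: x 0.0030 y -0.0003 ang -0.0046
centre in tool x 0.0549 y -0.0017 yaw 1.5497 [0.5322 0.0162 0.0113] [-0.  -5.   0.4] 12.6
```

View pics/v5.png

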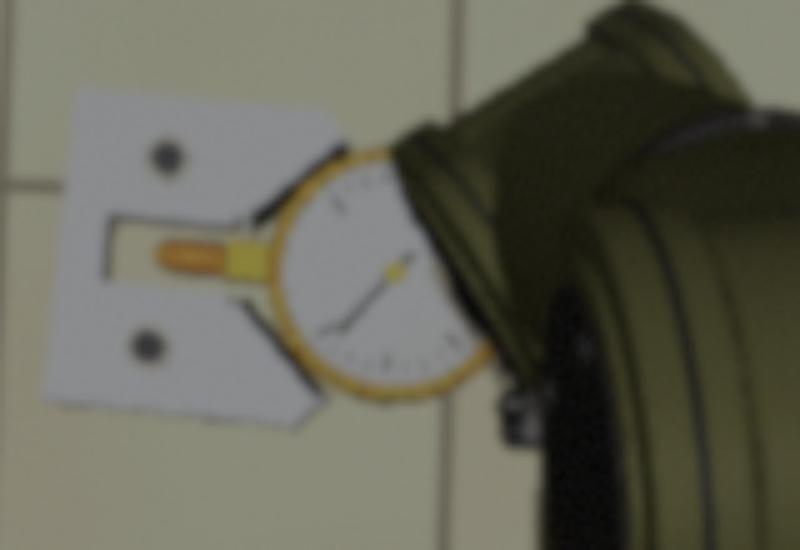

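The stem is in the slot, at crop (160–270,258), and the case is touching or nearly touching both jaws. I press on in small steps until the force rises.

apply_moves(steps=[0.18,0.0008,0,0,0,0,0,0.18,0.0008,0,0,0,0,0,0.18,0.0008,0,0,0,0,0,0.18,0,0,0,0,0,0,0.18,0,0,0,0,0,0,0.18,0,0,0,0,0,0,0.18,0,0,0,0,0,0,0.18,0,0,0,0,0,0])

```text
time: 13.4
position: [0.5321, 0.0163, 0.0113]
eef_rot: [[0.022, 1.0, -0.0], [1.0, -0.022, -0.002], [-0.002, -0.0, -1.0]]
wrist_force: [0.0, -6.8, 0.7]
grip_width: 0.0505
grip_force: 2.7
```

apply_moves(steps=[0.18,0.0008,0,0,0,0,0,0.18,0.0008,0,0,0,0,0,0.18,0.0008,0,0,0,0,0,0.18,0.0008,0,0,0,0,0,0.18,0,0,0,0,0,0,0.18,0,0,0,0,0,0,0.18,0,0,0,0,0,0,0.18,0,0,0,0,0,0])

```text
time: 14.2
position: [0.5318, 0.0165, 0.0113]
eef_rot: [[0.023, 1.0, -0.001], [1.0, -0.023, -0.003], [-0.003, -0.001, -1.0]]
wrist_force: [-0.7, -7.9, 0.6]
grip_width: 0.0503
grip_force: 3.4
```

apply_moves(steps=[0.18,0.001,0,0,0,0,0,0.18,0.001,0,0,0,0,0,0.18,0.001,0,0,0,0,0,0.18,0.001,0,0,0,0,0,0.18,0.001,0,0,0,0,0,0.18,0,0,0,0,0,0,0.18,0,0,0,0,0,0,0.18,0,0,0,0,0,0])

```text
time: 15.0
position: [0.5314, 0.0168, 0.0113]
eef_rot: [[0.024, 1.0, -0.002], [1.0, -0.024, -0.005], [-0.005, -0.002, -1.0]]
wrist_force: [-0.8, -10.8, 1.5]
grip_width: 0.0505
grip_force: 4.5
```

```bash
python3 look.py 9 250,205,390,300
```

```text
ref (array([ 0.50656735, -0.16481475]), np.float64(1.4133806202326327), np.float64(0.04741029597162905), np.float64(0.0923932934015558), 391) 
now (array([0.53155483, 0.07109404]), np.float64(1.4923539545470823), np.float64(0.047154811934065406), np.float64(0.09996331770929155), 313)
gauge in fork: x 0.0030 y -0.0002 ang -0.0126
centre in tool x 0.0543 y -0.0012 yaw 1.5464 [0.5314 0.0168 0.0113] [  0.4 -10.5   1.2] 15.05
```

Force is 10.8 N straight along the axis and the gauge no longer moves, so it bears on both jaws. Drawing back.

apply_moves(steps=[0.18,-0.005,0,0,0,0,0,0.18,-0.005,0,0,0,0,0,0.18,-0.005,0,0,0,0,0,0.18,-0.01,0,0,0,0,0,0.18,-0.02,0,0,0,0,0,0.18,-0.04,0,0,0,0,0,0.18,-0.06,0,0,0,0,0,0.18,-0.08,0,0,0,0,0])

```text
time: 15.85
position: [0.5313, -0.0678, 0.0114]
eef_rot: [[0.017, 1.0, 0.002], [1.0, -0.017, 0.002], [0.002, 0.002, -1.0]]
wrist_force: [0.8, -1.0, 0.2]
grip_width: 0.0503
grip_force: 0.0
```

apply_moves(steps=[0.18,-0.08,0,0,0,0,0,0.18,-0.08,0,-0.05,0,0,0,0.18,-0.08,0,-0.1,0,0,0,0.18,0,0,-0.1,0,0,0,0.18,0,0,-0.1,0,0,0,0.18,0,0,0,0,0,0,0.18,0,0,0,0,0,0,0.18,0,0,0,0,0,0])

```text
time: 16.65
position: [0.5276, -0.1644, 0.1493]
eef_rot: [[0.02, 1.0, -0.002], [1.0, -0.02, 0.0], [0.0, -0.002, -1.0]]
wrist_force: [0.3, -0.2, -0.6]
grip_width: 0.0502
grip_force: 0.0
```

```bash
python3 look.py 10 250,205,350,300
python3 - <<'E'
import cv2
a=cv2.imread("pics/t10.png")
cv2.imwrite("pics/v6.png",cv2.resize(a[190:300,240:400],(800,550)))
E
```

```text
h.py:65: RuntimeWarning: Mean of empty slice.
  t=S.mean(0)-c;return c,np.arctan2(t[1],t[0]),np.median(np.linalg.norm(Q-c,axis=1)),d[d<.1].max(),len(Q)
  ret = um.true_divide(
  return _methods._mean(a, axis=axis, dtype=dtype,
  ret = ret.dtype.type(ret / rcount)
Traceback (most recent call last):
  File "look.py", line 6, in <module>
    R=np.array(o["eef_rot"]);g=gauge_pose(im,roi,o["position"][:2]+.054*R[:2,0]);print("ref",ref,"\nnow",g)
                               ~~~~~~~~~~^^^^^^^^^^^^^^^^^^^^^^^^^^^^^^^^^^^^^^^
  File "h.py", line 65, in gauge_pose
    t=S.mean(0)-c;return c,np.arctan2(t[1],t[0]),np.median(np.linalg.norm(Q-c,axis=1)),d[d<.1].max(),len(Q)
                                                                                       ~~~~~~~~~~~^^
ValueError: zero-size array to reduction operation maximum which has no identity
```

View pics/v6.png

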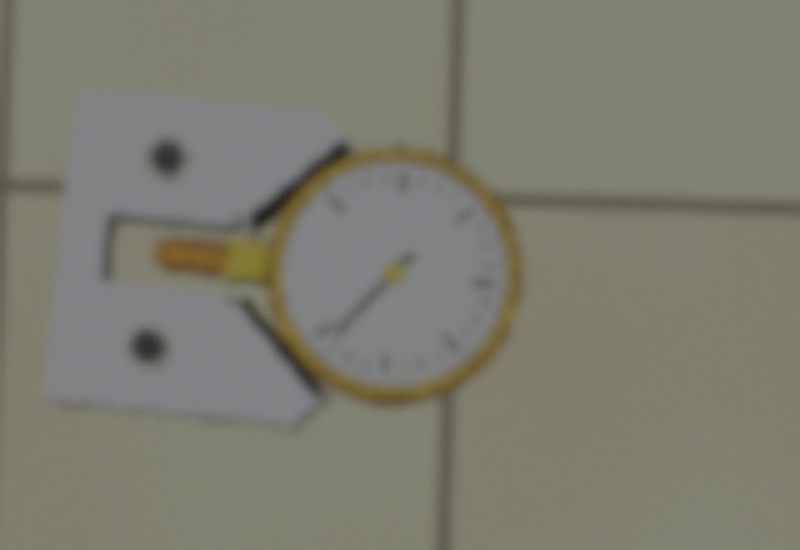

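The gauge sits against both jaws with its stem in the slot at crop (160–270,257), and the arm is clear. I take one numeric check, then hand it in.

Run:
```python
from h import *
c,a,*_=gauge_pose(cv2.imread("pics/t10.png"),(250,205,350,300),(.531,.071));print(c,a)
f,th,_=fork_pose();e=np.array([np.cos(1.505),np.sin(1.505)]);d=c-f-.002*e;print(d@e,d@[-e[1],e[0]])
if abs(a-1.505)<.05 and np.linalg.norm(d)<.005: print(r.close_job())
```

```text
[0.53169861 0.07035207] 1.4926264283630308
0.0022864878533430393 -0.000373878913840955
the job is handed in; nothing more can be done
None
```

The job is handed in, with no verdict returned: the gauge is pushed home with its stem in the slot and its case against both jaws. By the last picture its centre is about 2 mm from the home point and its angle about 0.01 rad off, and the arm is drawn back clear.

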